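# Open the furnace filter box

### The arm

A 7-joint arm with a two-finger parallel gripper is mounted at the origin on the work surface. World frame = base frame: x ahead of the robot, y to its left, z up, the work surface at z = 0. Lengths are in m, angles in rad, forces in N, time in s.
With the tool pointing down it reaches from about 0.4 to 0.85 m from the base axis. Payload 10.4 kg.
Tool frame: the origin (TCP) lies midway between the tips of the shut fingers; the grasp point (between the pads) lies manip.grip_depth behind it (manip.grip_depth is the distance from the TCP to the grasp point, in m); z points along the fingers, x is the direction in which the jaws open and shut, and the axes are right-handed (so a half turn about z gives the same grasp; the last joint's range is limited). The gripper opens to 85 mm and grips with 20 to 120 N. Pads are 22 mm wide; open, the fingers measure 114 mm over their backs; the gripper's body (76 mm by 85 mm) begins 54 mm behind the grasp point. The pads swing forward as they close: fully open they stand 13 mm farther back than shut.
Start: joints at [1.167, 0.332, -0.065, 1.46, 0.022, 1.35, -0.088], TCP at [0.232, -0.58, 0.231] pointing down, gripper open.
Joint ranges: [-2.6, 2.6], [-0.5, 2.12], [-1.47, 1.34], [0.16, 2.42], [-1.27, 4.41], [0.06, 2.06], [-2.6, 2.6]. Speed limits (rad/s): [2.22, 2.22, 2.79, 2.79, 3.14, 3.14, 3.14].

### API

Orientations are given as a unit quaternion [x, y, z, w].
In Python, from workcell import manip gives the robot as it stands. The module is installed in compiled form; this text tells all that it offers.
- The arm moves only by the tool send_rows, never from a script. Its argument "steps" is a list of rows, each a list of 2 entries, a list of its own where there are three numbers: the shift along the tool's x, y, z in m, then the turn about the tool's z in rad. In form: [[[x, y, z], spin], ...]. A call has exactly 8 rows; each row is the pose to reach, as a shift and turn from the pose commanded when the call began, along the tool's axes at that moment; what a row does not reach only later rows make up. A row lasts 1/8 s, in which the tool goes at most 62.5 mm and 10.7 degrees, less where a joint would pass 70% of its speed; a pose out of reach is approached as far as the arm can. A call with a gripper value outside its range is refused whole. "hand" is the opening, from 0 (shut) to 1 (fully open), set as the call begins (left out, the last holds). The fingers move at their own pace and stop on an object; "force" is the grip in N (left out, the last holds). Time passes only in rows, so rows that repeat a pose let the fingers close, or fill a call up. It gives the time, the measured TCP pose, the force and the opening at its end, in the units of the state.
- manip.get_obs(): the state, without advancing time (a new reading comes with each control period).
- manip.camera(name): name is "scene" or "top" or "wrist"; returns (picture, depth): 400x640x3 uint8, red, green, blue; 400x640 float32, m along the optical axis (not along the pixel's ray), 0 where there is no reading.
- manip.camera_info(name): a dict with "intrinsics" (3x3 intrinsics, pixels), "pose" (4x4, takes a point from camera to world coordinates); the wrist camera has in their place "T_tool_cam" (4x4, takes a point from camera to tool coordinates, whose origin is the TCP and whose axes are the tool frame's). Camera axes: x right, y up, looking along -z (the intrinsics and any distortion apply to the point x, -y, -z); pixel columns grow to the right and rows downward; lengths in m; the calibration is good to about 2 mm. The wrist camera is an equidistant fisheye: a pixel r from the principal point sees the ray r / f radians off the axis. A picture is of the moment at which its call begins: read the wrist's pose just before it. camera_info takes no time and is no camera call.
- manip.hand_in(): hands the job in, once; it reports no verdict.
The state is a dict: "clock": time; "joint_pos": joint angles; "joint_velocities": joint speeds; "tau": joint torques, N m; "position": TCP position; "ee_rot": TCP orientation; "ft_force": force on the tool from outside, world axes, zero at the start; "torque": the same for the moment, N m; "grip_width": opening from 0.0 (shut) to 1.0 (fully open).
Only numpy, scipy, OpenCV 4.12 (cv2) and the standard library are available. Lean on these libraries where they do the work, as an engineer would, in place of code of your own. Each camera call takes 0.05 s, during which the arm holds its last target.

### The job

Open the furnace's filter box: loosen both orange captive wing screws one after the other, anticlockwise, until each wing lines up with its slot in the cover, then lift the cover plate free by its black handle. Set it down gently (do not drop it), right way up and lying flat, wholly on the teal mat, and let go; leave the screws loosened and everything else on the bench where it stands.

Things in the scene. Friction and masses are not known exactly. Their poses are not given: they have to be found in the camera images.
- housing: White open-topped filter box fixed to the table, 144 (x) x 224 (y) x 50 mm high. Origin: centre of its underside, on the table; z up, y along its length. The cover lies in a recess in its top, on a ledge 45 mm above the table, inside a 10 mm wide rim that rises level with the cover's top (50 mm), with 2 mm of play all round. The screws stand on the centre line at y = +75 mm (left) and y = -75 mm (right). Two brass stubs stick out 14 mm from its +x side, 25 mm up.
- screw_left (a joint): Angle of the left (+y end of the housing) wing screw (rad). Anticlockwise seen from above is positive and loosens. 0 = fully locked, wing along the housing's y axis, crosswise over its slot; 1.571 = end stop, fully loosened, wing along the housing's x axis, in line with its slot. The cover passes the wing from about 1.25 up. Starts between 0 and 0.3. It has light friction (0.05 N m) and stays where it is left; it only turns, it does not rise, and it stays on the housing.
- screw_right (a joint): Angle of the right (-y end of the housing) wing screw (rad). Anticlockwise seen from above is positive and loosens. 0 = fully locked, wing along the housing's y axis, crosswise over its slot; 1.571 = end stop, fully loosened, wing along the housing's x axis, in line with its slot. The cover passes the wing from about 1.25 up. Starts between 0 and 0.3. It has light friction (0.05 N m) and stays where it is left; it only turns, it does not rise, and it stays on the housing.
- screw_left_wing (a point): Centre of the left orange wing (10 mm thick, 36 mm long, 24 mm high with rounded edges; a hub of 15 mm diameter at mid-length fills its lower 18 mm). The point turns with the wing: its own y axis runs along the wing's length, z up. It lies on the screw axis, 64 mm above the table; the wing spans 52 to 76 mm above the table, its underside 2 mm above the cover.
- screw_right_wing (a point): Centre of the right orange wing (10 mm thick, 36 mm long, 24 mm high with rounded edges; a hub of 15 mm diameter at mid-length fills its lower 18 mm). The point turns with the wing: its own y axis runs along the wing's length, z up. It lies on the screw axis, 64 mm above the table; the wing spans 52 to 76 mm above the table, its underside 2 mm above the cover.
- cover: Loose dark grey-blue aluminium cover plate, 120 (x) x 200 (y) x 5 mm, about 0.3 kg, with two through slots, each 50 mm along x and 22 mm along y, centred at y = +75 and -75 mm, through which the wings pass when loosened. Origin: centre of its underside, z up; it starts in the recess with its axes parallel to the housing's. It is free once its underside is above the wings, i.e. after a straight lift of more than 31 mm.
- cover_handle (a point): Middle of the cover's black bar handle, 37 mm above the cover's underside. The bar is 12 mm wide (x), 70 mm long along the cover's y axis, and spans 31 to 43 mm above the underside; 10 mm square posts at y = +30 and -30 mm carry it, open space below it in between.
- cover_corner0 (a point): Corner of the cover's underside at x = +60, y = +100 mm in the cover's frame.
- cover_corner1 (a point): Corner of the cover's underside at x = +60, y = -100 mm in the cover's frame.
- cover_corner2 (a point): Corner of the cover's underside at x = -60, y = -100 mm in the cover's frame.
- cover_corner3 (a point): Corner of the cover's underside at x = -60, y = +100 mm in the cover's frame.
- mat: Teal mat fixed to the table, 190 (x) x 260 (y) mm, 3 mm thick. Origin: centre of its underside, on the table; y along its length.
- model: Bystander: round plaster dental model, 64 mm diameter, 39 mm high, standing beyond the housing (+x side). Origin: centre of its underside.
- shades: Bystander: white shade guide, 55 (x) x 130 (y) x 18 mm, lying beyond the mat (+x side). Origin: centre of its underside.
- brushpot: Bystander: clear square pot 60 mm wide, 80 mm high, with brushes up to 160 mm. Origin: centre of its underside.
- jar_a: Bystander: small jar with a white cap, 44 mm diameter, 50 mm high. Origin: centre of its underside.
- jar_b: Bystander: small jar with a green cap, 44 mm diameter, 50 mm high. Origin: centre of its underside.
- palette: Bystander: white ceramic mixing palette, 90 (x) x 130 (y) x 12 mm. Origin: centre of its underside.
- cartridge: Bystander: spare filter cartridge standing upright, 38 mm diameter, 90 mm high, white with green ends. Origin: centre of its underside.
Not all that is in view belongs to the job. Of the things that look like the cover, the larger one is meant.

How it is judged:
On the way, in this order (a step that is already met when the one before it is completed fails the run):
1. one of the two wing screws is loosened (1.22 rad or more) (value of joint any of screw_left, screw_right above 1.22 rad), for 0.2 s.
2. both wing screws are loosened (1.22 rad or more) (value of joint each of screw_left, screw_right above 1.22 rad), for 0.2 s.
3. the cover is lifted free, its underside above the wings (all of step 2 and z of cover in the frame of housing above 0.078 m), for 0.1 s.
At the end, for the whole second after the job is handed in: The cover lies at rest, released, right way up and flat (tilt under 0.05 rad, underside under 10 mm above the table) with all four corners over the mat (up to 5 mm over its edge is allowed), and both screws are still loosened (1.22 rad or more) (all of step 2 and x of cover_corner0 in the frame of mat between -0.1 and 0.1 m and y of cover_corner0 in the frame of mat between -0.135 and 0.135 m and x of cover_corner1 in the frame of mat between -0.1 and 0.1 m and y of cover_corner1 in the frame of mat between -0.135 and 0.135 m and x of cover_corner2 in the frame of mat between -0.1 and 0.1 m and y of cover_corner2 in the frame of mat between -0.135 and 0.135 m and x of cover_corner3 in the frame of mat between -0.1 and 0.1 m and y of cover_corner3 in the frame of mat between -0.135 and 0.135 m and angle between cover's own z axis and vertical below 0.05 rad and height (world z) of cover below 0.01 m and linear speed of cover below 0.02 m/s and angular speed of cover below 0.1 rad/s and contact force between the fingers and cover below 0.1 N); the robot touches nothing.
It fails at once if the cover is dropped: it moves faster than 0.6 m/s with no finger on it (a free fall of about 18 mm) (linear speed of cover above 0.6 m/s and contact force between the fingers and cover below 0.05 N).
It fails at once if a bystander (dental model, shade guide, brush pot, either jar, palette or spare cartridge) is pushed more than 20 mm (distance of any of model, shades, brushpot, jar_a, jar_b, palette, cartridge from where it was at the start of the episode above 0.02 m).
It also fails if it takes over 67 s, if anything falls off the work surface, if the arm or the gripper's body presses on something with over 40 N, if the wrist force passes 120 N, or if a joint passes its speed limit or range.

## Working session

There is one attempt and no reset: what is moved stays moved. The work goes in short steps, Python scripts to look and compute and a tool call to move; the robot and the scene stay as the last step left them, time stands still between calls to the robot, and variables do not carry over. Pictures are saved under pics/ and viewed, and the job is handed in when it is done.

Besides the shell and the picture viewer there is one more tool, called after "Emit:" as name(argument=value, ...) on one line, values as JSON. send_rows: Moves the arm, as the interface text tells. Its arguments: {"type":"object","properties":{"steps":{"type":"array"},"hand":{"type":"number"},"force":{"type":"number"}},"required":["steps"]}

```bash
ls; mkdir -p pics; cat > h.py <<'E'
import numpy as np, cv2
from workcell import manip
from scipy.spatial.transform import Rotation as R
def snap(name,fn):
    o=manip.get_obs(); p,d=manip.camera(name); cv2.imwrite('pics/'+fn+'.png',p[:,:,::-1]); np.savez('/tmp/'+fn+'.npz',p=p,d=d,pos=o['position'],rot=o['ee_rot']); return p,d
def world(name,d):
    ci=manip.camera_info(name);K=np.array(ci['intrinsics']);T=np.array(ci['pose'])
    v,u=np.mgrid[:400,:640]
    X=np.stack([(u-K[0,2])/K[0,0]*d,-(v-K[1,2])/K[1,1]*d,-d],-1)
    return X@T[:3,:3].T+T[:3,3]
E
python3 - <<'E'
from h import *
for n in ['scene','top','wrist']:
    p,d=snap(n,n+'0'); print(n,manip.camera_info(n))
print(manip.get_obs(), manip.grip_depth)
E
```

```text
pics
scene {'intrinsics': array([[403.0713799 ,   0.        , 323.12982954],
       [  0.        , 403.0713799 , 195.72485533],
       [  0.        ,   0.        ,   1.        ]]), 'pose': array([[-0.39040529, -0.72978488,  0.5612466 ,  1.2763208 ],
       [ 0.92047709, -0.32099119,  0.22290488,  0.29504046],
       [ 0.0174826 ,  0.60363788,  0.79706692,  1.09496194],
       [ 0.        ,  0.        ,  0.        ,  1.        ]])}
top {'intrinsics': array([[423.46098609,   0.        , 320.94687509],
       [  0.        , 423.46098609, 203.91374837],
       [  0.        ,   0.        ,   1.        ]]), 'pose': array([[ 7.73896798e-03,  9.92736980e-01, -1.20055807e-01,
         4.14334667e-01],
       [-9.99970030e-01,  7.70899769e-03, -7.14075881e-04,
         1.54694641e-03],
       [ 2.16620405e-04,  1.20057735e-01,  9.92766888e-01,
         1.60428787e+00],
       [ 0.00000000e+00,  0.00000000e+00,  0.00000000e+00,
         1.00000000e+00]])}
wrist {'intrinsics': array([[309.70691629,   0.        , 320.76774027],
       [  0.        , 309.70691629, 196.94133861],
       [  0.      
[... 398 characters left out ...]
': 0.15, 'joint_pos': array([ 1.16740449,  0.33276432, -0.06471395,  1.46074195,  0.02154971,
        1.34990391, -0.08853675]), 'joint_velocities': array([-0.00046894,  0.00012308, -0.00029311, -0.00186666, -0.00188411,
        0.00209285,  0.00087951]), 'tau': array([ 1.27531159e-03, -6.25828528e+01,  4.96023009e-02, -3.91851389e+01,
        1.63305074e-02,  7.62196665e-03,  6.64726190e-05]), 'position': array([ 0.23220169, -0.57995646,  0.2306783 ]), 'ee_rot': array([ 8.28142114e-01, -5.60517905e-01, -4.64468407e-04, -3.17904066e-04]), 'ft_force': array([ 0.37749938, -0.34306694, -1.67373194]), 'torque': array([0.03642515, 0.0034193 , 0.00375338]), 'grip_width': 0.9993479685479982} 0.0187
```

View pics/top0.png

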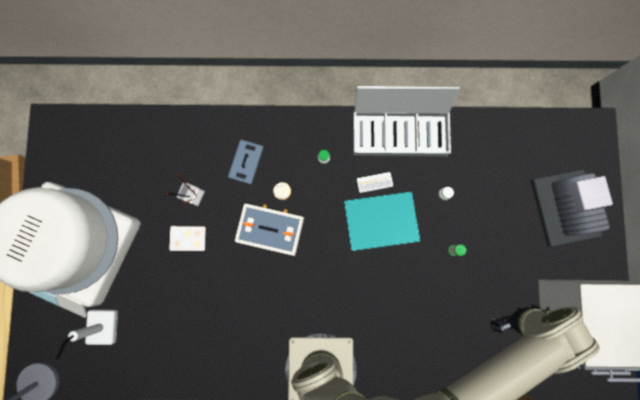

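View pics/scene0.png

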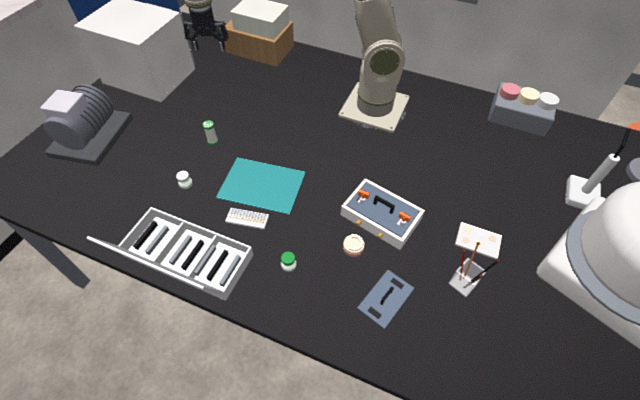

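Candidates for the cover: the plate in the white housing (top px 269,229), and the loose slate plate with a handle (246,161). The trays at (400,133) have handles as well. The task describes a cover in a housing with orange wings, so I choose (269,229). Next I measure it and check a crop.

```bash
python3 - <<'E'
from h import *
z=np.load('/tmp/top0.npz');p=z['p'];d=z['d'];W=world('top',d)
hsv=cv2.cvtColor(p,cv2.COLOR_RGB2HSV)
def rect(m,name):
    P=W[m&(d>0)]; r=cv2.minAreaRect((P[:,:2]*1000).astype(np.float32)); print(name,m.sum(),r,'zmed',np.median(P[:,2]))
    return r
v,u=np.mgrid[:400,:640]
def box(a,b,c,e): return (u>=a)&(u<b)&(v>=c)&(v<e)
teal=cv2.inRange(hsv,(80,100,60),(100,255,255))>0
rect(teal&box(335,430,180,260),'mat')
b=box(225,310,195,262)
m=b&(W[...,2]>0.035); n,l,s,c=cv2.connectedComponentsWithStats(m.astype(np.uint8)); k=1+np.argmax(s[1:,4]); rect(l==k,'housing')
org=cv2.inRange(hsv,(5,150,120),(20,255,255))>0
n,l,s,c=cv2.connectedComponentsWithStats((org&b).astype(np.uint8))
for i in range(1,n):
    if s[i,4]>3: rect(l==i,'or%s'%c[i])
# cover corners blue
bl=(cv2.inRange(hsv,(95,50,50),(120,255,255))>0)&b
rect(bl,'cover')
dk=b&(hsv[...,2]<60)&(W[...,2]>.06); rect(dk,'handle')
for n,bb in dict(jg=(315,332,148,166),jw=(438,456,184,202),jg2=(445,470,240,262),model=(270,293,180,202),sh=(354,396,170,195)).items():
    q=box(*bb)&(W[...,2]>.01); print(n,W[q].mean(0),W[q][:,2].max())
both=cv2.resize(p[190:265,220:315],None,fx=8,fy=8,interpolation=cv2.INTER_CUBIC)
cv2.imwrite('pics/crop0.png',both[:,:,::-1])
E
```

```text
mat 3600 ((546.7894287109375, -227.6249542236328), (197.8013458251953, 267.62603759765625), 8.024430274963379) zmed 0.0036603303035021018
housing 2296 ((512.8659057617188, 195.127197265625), (224.8730926513672, 149.56040954589844), 77.46023559570312) zmed 0.0507504898538762
or[264.2 205.4] 5 ((596.9480590820312, 215.50662231445312), (6.668141841888428, 4.598800182342529), 88.97379302978516) zmed 0.02957491688160152
or[285.2 210.4] 5 ((578.6183471679688, 136.88973999023438), (4.469223976135254, 7.5524797439575195), 0.5647351145744324) zmed 0.029662593725393815
or[248. 224.] 19 ((523.9523315429688, 265.8642272949219), (29.236284255981445, 6.824759006500244), 86.88252258300781) zmed 0.07627675942174994
or[287.84210526 233.31578947] 19 ((490.9894714355469, 120.8365707397461), (29.550682067871094, 7.092817306518555), 81.76061248779297) zmed 0.07691738302361673
cover 1283 ((508.3197326660156, 193.62765502929688), (193.39422607421875, 113.24771881103516), 77.48006439208984) zmed 0.05076439352691153
handle 41 ((507.9194641113281, 191.47055053710938), (59.87822341918945, 5.315621852874756), 77.49848175048828) zmed 0.08795609123025794
jg [ 0.7793668  -0.00368155  0.06950748] 1.6042878724832057
jw [ 0.64960063 -0.46065242  0.04138606] 0.058403593799376985
jg2 [ 0.43881802 -0.48714199  0.071842  ] 0.0999518455185131
model [0.65357604 0.15175695 0.03809186] 1.6042878724832057
sh [ 0.69068865 -0.1972595   0.02687433] 1.6042878724832057
```

View pics/crop0.png

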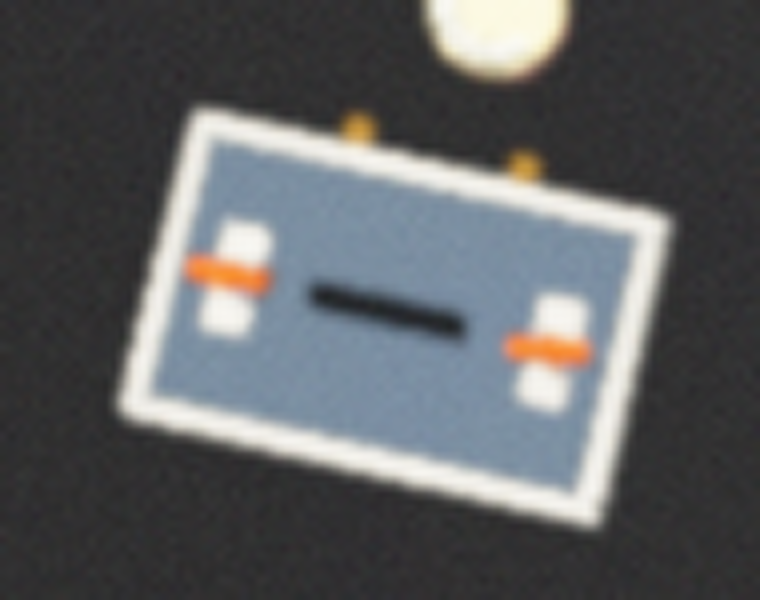

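The crop shows the white housing with two orange wings at about top px (248,224) and (288,233), and the black handle at (269,229). This is the right plate. It is also the larger of the two.

```bash
cat >> h.py <<'E'
def plan(x,y,z,yawdeg):
    o=manip.get_obs(); Rm=R.from_quat(o['ee_rot']).as_matrix(); p=o['position']
    yaw=np.degrees(np.arctan2(Rm[1,0],Rm[0,0])); dy=(yawdeg-yaw+180)%360-180
    print('t',round(o['clock'],2),'pos',p.round(4),'yaw',round(yaw,2),'F',o['ft_force'].round(1),'w',round(o['grip_width'],3),'j',o['joint_pos'].round(2),'zax',Rm[:,2].round(3))
    print('shift',(Rm.T@(np.array([x,y,z])-p)).round(4),'spin',round(-np.radians(dy),4))
E
python3 -c "
from h import *
plan(.5237,.2667,.2,-3)"
```

```text
t 0.15 pos [ 0.2322 -0.58    0.2307] yaw -68.18 F [ 0.4 -0.3 -1.7] w 0.999 j [ 1.17  0.33 -0.06  1.46  0.02  1.35 -0.09] zax [-0.     0.001 -1.   ]
shift [-0.6776 -0.5853  0.0314] spin -1.1377
```

Emit:
send_rows(steps=[[[-0.042,-0.037,0],-0.07],[[-0.085,-0.073,0],-0.14],[[-0.127,-0.11,0],-0.21],[[-0.17,-0.146,0],-0.28],[[-0.212,-0.183,0],-0.35],[[-0.254,-0.22,0],-0.42],[[-0.296,-0.256,0],-0.49],[[-0.339,-0.293,0],-0.56]], hand=0.45, force=30)

```text
clock: 1.15
position: [0.3785, -0.1549, 0.2313]
ee_rot: [0.951, -0.309, 0.0, 0.0]
ft_force: [0.7, 0.3, 0.3]
grip_width: 0.454
```

```bash
python3 -c "
from h import *
plan(.5237,.2667,.2,-3)"
```

```text
t 1.15 pos [ 0.3785 -0.1549  0.2313] yaw -35.98 F [0.7 0.3 0.3] w 0.454 j [ 0.8  -0.14 -0.47  1.96 -0.06  1.3  -0.28] zax [ 0.    -0.001 -1.   ]
shift [-0.1302 -0.4265  0.0311] spin -0.5757
```

Emit:
send_rows(steps=[[[-0.016,-0.053,0.004],-0.07],[[-0.033,-0.107,0.008],-0.14],[[-0.049,-0.16,0.012],-0.22],[[-0.065,-0.213,0.016],-0.29],[[-0.081,-0.267,0.02],-0.36],[[-0.098,-0.32,0.024],-0.43],[[-0.114,-0.373,0.028],-0.5],[[-0.13,-0.426,0.031],-0.576]])

```text
clock: 2.15
position: [0.5249, 0.2655, 0.1998]
ee_rot: [1.0, -0.026, -0.0, 0.0]
ft_force: [0.3, -0.6, 1.7]
grip_width: 0.443
```

```bash
python3 -c "
from h import *
plan(.5237,.2667,.2,-3)
snap('wrist','w1')"
```

```text
t 2.15 pos [0.5249 0.2655 0.1998] yaw -3.02 F [ 0.3 -0.6  1.7] w 0.443 j [ 0.17  0.41 -0.91  1.57  0.33  1.32 -0.83] zax [-0. -0. -1.]
shift [-0.0012 -0.0012 -0.0002] spin -0.0003
```

View pics/w1.png

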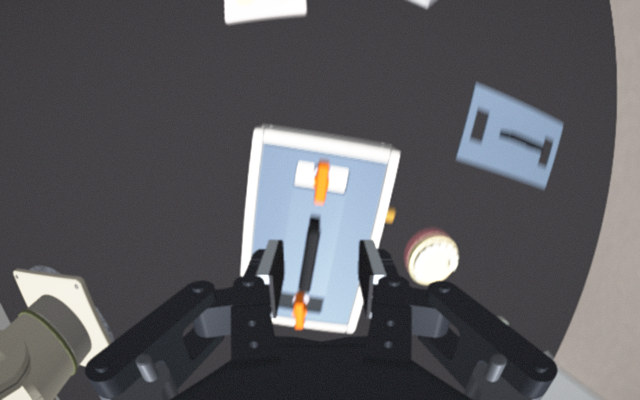

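The wrist view shows the left wing at (322,182), below the TCP, and the right wing at (299,310). The handle lies between them. I'll localise the wings with the depth image.

```bash
cat >> h.py <<'E'
def wworld(fn):
    z=np.load('/tmp/'+fn+'.npz');d=z['d'];ci=manip.camera_info('wrist');K=np.array(ci['intrinsics']);T=np.array(ci['T_tool_cam'])
    v,u=np.mgrid[:400,:640].astype(float)
    a=(u-K[0,2])/K[0,0];b=(v-K[1,2])/K[1,1];th=np.hypot(a,b);s=np.where(th>1e-9,np.tan(th)/np.maximum(th,1e-9),1)
    X=np.stack([a*s*d,-b*s*d,-d],-1)
    X=X@T[:3,:3].T+T[:3,3]
    Rm=R.from_quat(z['rot']).as_matrix()
    return z['p'],d,X@Rm.T+z['pos']
def wings(fn):
    p,d,W=wworld(fn);hsv=cv2.cvtColor(p,cv2.COLOR_RGB2HSV)
    org=cv2.inRange(hsv,(3,150,60),(18,255,255))>0
    n,l,s,c=cv2.connectedComponentsWithStats((org&(W[...,2]>.055)&(d>0)).astype(np.uint8))
    for i in range(1,n):
        if s[i,4]<25: continue
        P=W[l==i]; t=P[P[:,2]>.068]
        if len(t)<10: continue
        r=cv2.minAreaRect((t[:,:2]*1000).astype(np.float32)); 
        q=t[:,:2]-t[:,:2].mean(0); e=np.linalg.eigh(q.T@q)[1][:,1]; ang=np.degrees(np.arctan2(e[1],e[0]))%180
        print('wing px',c[i].round(),'n',len(t),'rect',np.round(r[0],1),np.round(r[1],1),'pca yaw',ang.round(1),'rel to 77.5 rad',np.radians(ang-77.5).round(3),'ztop',np.percentile(t[:,2],90).round(4))
    return p,d,W,hsv
E
python3 - <<'E'
from h import *
p,d,W,hsv=wings('w1')
m=(hsv[...,2]>170)&(hsv[...,1]<60)&(W[...,2]>.044)&(W[...,2]<.056)
m[:100]=0
P=W[m];print(cv2.minAreaRect((P[:,:2]*1000).astype(np.float32)))
dk=(hsv[...,2]<70)&(W[...,2]>.078)&(W[...,2]<.095)&(np.abs(W[...,0]-.5075)<.05)&(np.abs(W[...,1]-.19)<.06)
P=W[dk];print('handle',dk.sum(),cv2.minAreaRect((P[:,:2]*1000).astype(np.float32)))
E
```

```text
wing px [319. 176.] n 98 rect [523.8 270.8] [30.1  9. ] pca yaw 70.9 rel to 77.5 rad -0.115 ztop 0.0766
wing px [325. 188.] n 36 rect [528.8 265. ] [21.6  2.9] pca yaw 77.2 rel to 77.5 rad -0.006 ztop 0.0763
wing px [300. 309.] n 125 rect [494.3 134.8] [61.4 10.5] pca yaw 85.0 rel to 77.5 rad 0.13 ztop 0.0771
((289.3854064941406, 194.19012451171875), (625.8798828125, 247.30613708496094), 0.19060000777244568)
handle 351 ((509.703369140625, 198.38157653808594), (62.064231872558594, 9.456586837768555), 77.59355926513672)
```

```bash
python3 - <<'E'
from h import *
p,d,W=wworld('w1');hsv=cv2.cvtColor(p,cv2.COLOR_RGB2HSV)
cv2.imwrite('pics/w1c.png',cv2.resize(p[120:345,220:420],None,fx=2.6,fy=2.6,interpolation=cv2.INTER_CUBIC)[:,:,::-1])
m=(cv2.inRange(hsv,(2,110,50),(20,255,255))>0)
n,l,s,c=cv2.connectedComponentsWithStats(m.astype(np.uint8))
for i in range(1,n):
    if s[i,4]<40: continue
    t=W[(l==i)&(W[...,2]>.073)&(W[...,2]<.08)]
    if len(t)<10: continue
    r=cv2.minAreaRect((t[:,:2]*1000).astype(np.float32)); print(c[i],s[i],len(t),r)
E
```

```text
[321.26456311 180.9538835 ] [314 162  15  40 412] 329 ((524.9036254882812, 269.42041015625), (31.363168716430664, 10.049891471862793), 80.6061019897461)
[299.3022508 310.5562701] [293 291  14  40 311] 158 ((492.040771484375, 121.45408630371094), (34.580448150634766, 9.770425796508789), 85.41992950439453)
```

View pics/w1c.png

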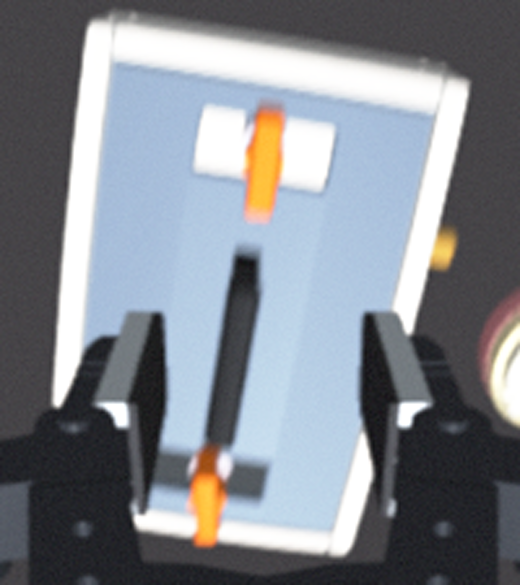

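The crop confirms both wings lie across their slots. The left wing is centred near (0.524, 0.268) with yaw about 83°, so I'll descend over it.

```bash
python3 -c "
from h import *
plan(.524,.2675,.061,-6)"
```

```text
t 2.2 pos [0.5239 0.2726 0.1985] yaw -2.44 F [-5.7  0.1  0.5] w 0.45 j [ 0.16  0.42 -0.91  1.56  0.33  1.32 -0.83] zax [-0.002  0.004 -1.   ]
shift [0.0007 0.0057 0.1375] spin 0.0621
```

Emit:
send_rows(steps=[[[0,0,0.01],0.02],[[0,0,0.035],0.05],[[0,-0.001,0.065],0.05],[[0,-0.001,0.095],0.05],[[0,-0.001,0.12],0.05],[[0,-0.001,0.132],0.05],[[0,-0.001,0.139],0.05],[[0,-0.001,0.139],0.05]])

```text
clock: 3.2
position: [0.5245, 0.2649, 0.0616]
ee_rot: [0.999, -0.052, 0.0, 0.0]
ft_force: [0.0, 0.1, 0.1]
grip_width: 0.453
```

```bash
python3 -c "
from h import *
plan(.524,.2675,.061,-6)
snap('wrist','w2')"
```

```text
t 3.2 pos [0.5245 0.2649 0.0616] yaw -6.0 F [0.  0.1 0.1] w 0.453 j [ 0.11  0.54 -0.83  1.71  0.45  1.09 -0.97] zax [ 0. -0. -1.]
shift [-0.0008 -0.0025  0.0006] spin 0.0001
```

View pics/w2.png

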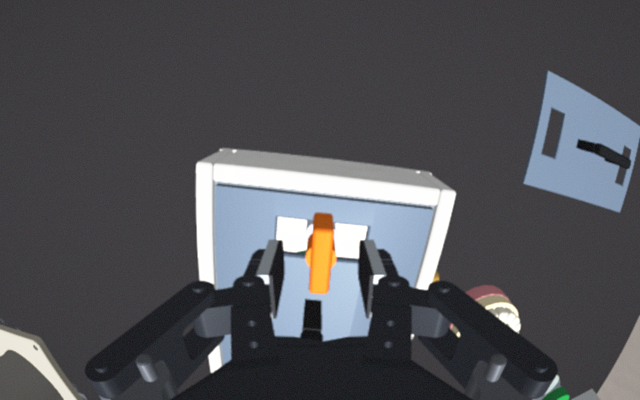

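The left wing is upright between the pads at (320,253). I'll refine its centre and then close.

```bash
cat >> h.py <<'E'
def wings2(fn):
    p,d,W=wworld(fn);hsv=cv2.cvtColor(p,cv2.COLOR_RGB2HSV)
    m=(cv2.inRange(hsv,(2,110,50),(20,255,255))>0)
    n,l,s,c=cv2.connectedComponentsWithStats(m.astype(np.uint8))
    for i in range(1,n):
        t=W[(l==i)&(W[...,2]>.073)&(W[...,2]<.08)]
        if s[i,4]<40 or len(t)<10: continue
        r=cv2.minAreaRect((t[:,:2]*1000).astype(np.float32)); print(c[i].round(),s[i],len(t),r)
E
python3 -c "
from h import *
wings2('w2')"
```

```text
[321. 253.] [ 305  213   32   81 1743] 1326 ((524.5841064453125, 267.39447021484375), (36.40235900878906, 10.091339111328125), 80.64793395996094)
```

Emit:
send_rows(steps=[[[0,-0.0015,0],0.03],[[0,-0.0025,0],0.055],[[0,-0.0025,0],0.055],[[0,-0.0025,0],0.055],[[0,-0.0025,0],0.055],[[0,-0.0025,0],0.055],[[0,-0.0025,0],0.055],[[0,-0.0025,0],0.055]], hand=0, force=20)

```text
clock: 4.25
position: [0.5248, 0.2674, 0.062]
ee_rot: [0.997, -0.08, 0.0, 0.0]
ft_force: [-3.0, -2.7, 4.6]
grip_width: 0.154
```

```bash
python3 -c "
from h import *
plan(.5246,.2674,.061,77.5)
print(manip.get_obs()['torque'])"
```

```text
t 4.25 pos [0.5248 0.2674 0.062 ] yaw -9.18 F [-3.  -2.7  4.6] w 0.154 j [ 0.09  0.54 -0.82  1.71  0.44  1.09 -1.02] zax [ 0.001 -0.001 -1.   ]
shift [-0.0002  0.0001  0.001 ] spin -1.5129
[-0.64433358  0.51229915 -0.00455035]
```

Emit:
send_rows(steps=[[[0,0,0],-0.1],[[0,0,0],-0.26],[[0,0,0],-0.43],[[0,0,0],-0.6],[[0,0,0],-0.77],[[0,0,0],-0.94],[[0,0,0],-1.11],[[0,0,0],-1.28]])

```text
clock: 5.25
position: [0.525, 0.2675, 0.0621]
ee_rot: [0.846, 0.533, 0.0, 0.0]
ft_force: [-1.8, -2.9, 4.0]
grip_width: 0.158
```

```bash
python3 -c "
from h import *
plan(.5246,.2674,.061,77.5)
print(manip.get_obs()['torque'])"
```

```text
t 5.25 pos [0.525  0.2675 0.0621] yaw 64.46 F [-1.8 -2.9  4. ] w 0.158 j [ 0.25  0.66 -1.06  1.7   0.62  1.16  0.15] zax [ 0.001 -0.001 -1.   ]
shift [-0.0003 -0.0003  0.0011] spin -0.2276
[-0.47541293  0.31378383 -0.03311153]
```

Emit:
send_rows(steps=[[[0,0,0],-0.08],[[0,0,0],-0.16],[[0,0,0],-0.2],[[0,0,0],-0.22],[[0,0,0],-0.22],[[0,0,0],-0.22],[[0,0,0],-0.22],[[0,0,0],-0.22]])

```text
clock: 6.25
position: [0.525, 0.2676, 0.062]
ee_rot: [0.784, 0.621, 0.0, 0.0]
ft_force: [-1.2, -2.8, 5.2]
grip_width: 0.158
```

```bash
python3 -c "
from h import *
plan(.5246,.2674,.061,77.5)
print(manip.get_obs()['torque'])
snap('wrist','w3');wings2('w3')"
```

```text
t 6.25 pos [0.525  0.2676 0.062 ] yaw 76.75 F [-1.2 -2.8  5.2] w 0.158 j [ 0.27  0.68 -1.1   1.7   0.65  1.18  0.34] zax [ 0.001 -0.001 -1.   ]
shift [-0.0003 -0.0003  0.001 ] spin -0.0131
[-0.50384298  0.33149529 -0.11929559]
[321. 256.] [ 306  217   31   80 1817] 1323 ((523.8935546875, 267.5803527832031), (13.467650413513184, 35.99412536621094), 67.97875213623047)
[ 86. 247.] [  58  229   57   34 1211] 581 ((491.5595703125, 120.6724624633789), (39.1592903137207, 10.413633346557617), 87.7878646850586)
```

View pics/w3.png

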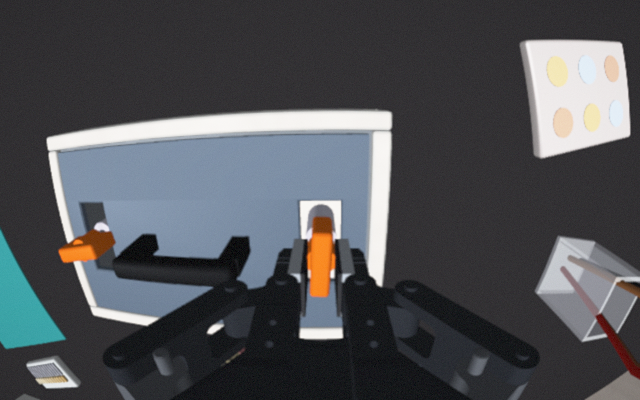

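The wing now runs almost along its slot, measuring roughly 1.4 rad. I'll add a little more turn, then release and rise.

Emit:
send_rows(steps=[[[0,0,0],-0.04],[[0,0,0],-0.08],[[0,0,0],-0.11],[[0,0,0],-0.11],[[0,0,0],-0.11],[[0,0,0],-0.11],[[0,0,0],-0.11],[[0,0,0],-0.11]])

```text
clock: 7.3
position: [0.5246, 0.2676, 0.062]
ee_rot: [0.749, 0.663, -0.0, 0.0]
ft_force: [-2.1, -2.5, 6.0]
grip_width: 0.154
```

```bash
python3 -c "
from h import *
plan(.5246,.2674,.061,77.5)
print(manip.get_obs()['torque'])
snap('wrist','w4');wings2('w4')"
```

```text
t 7.3 pos [0.5246 0.2676 0.062 ] yaw 83.07 F [-2.1 -2.5  6. ] w 0.154 j [ 0.29  0.7  -1.12  1.7   0.67  1.19  0.44] zax [ 0.    -0.001 -1.   ]
shift [-0.0002  0.0001  0.001 ] spin 0.0972
[-0.58353511  0.60877634  0.02854663]
[ 81. 223.] [  51  206   60   32 1289] 620 ((491.56805419921875, 121.18974304199219), (37.23540496826172, 10.113757133483887), 85.98088073730469)
[321. 257.] [ 306  217   31   81 1859] 1344 ((523.97119140625, 267.3003234863281), (13.65261173248291, 36.252845764160156), 82.25700378417969)
```

Emit:
send_rows(steps=[[[0,0,0],0.0],[[0,0,0],0.0],[[0,0,0],0],[[0,0,-0.01],0],[[0,0,-0.03],0],[[0,0,-0.055],0],[[0,0,-0.075],0],[[0,0,-0.085],0]], hand=0.4)

```text
clock: 8.35
position: [0.525, 0.268, 0.1482]
ee_rot: [0.748, 0.663, 0.001, 0.0]
ft_force: [0.0, 0.3, -0.5]
grip_width: 0.399
```

```bash
python3 -c "
from h import *
plan(.4917,.1210,.147,-3.5)
snap('wrist','w5');wings2('w5')"
```

```text
t 8.35 pos [0.525  0.268  0.1482] yaw 83.13 F [ 0.   0.3 -0.5] w 0.399 j [ 0.33  0.61 -1.2   1.62  0.58  1.32  0.5 ] zax [ 0.002  0.001 -1.   ]
shift [-0.1499 -0.0155  0.001 ] spin 1.512
[144. 186.] [120 175  47  22 684] 410 ((491.6914367675781, 121.32475280761719), (35.41816711425781, 9.932461738586426), 86.88909912109375)
[320. 204.] [311 178  19  52 734] 595 ((524.1537475585938, 267.1018981933594), (10.335824966430664, 35.37958908081055), 76.10804748535156)
[560. 331.] [531 286  55  81 487] 11 ((666.9190063476562, 495.6587219238281), (4.213534355163574, 2.0685510635375977), 56.469295501708984)
```

View pics/w5.png

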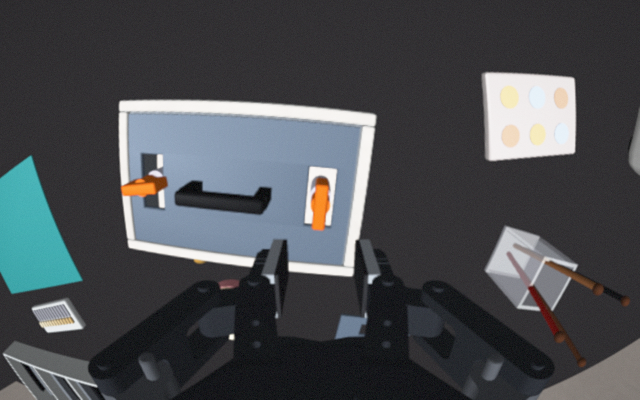

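The left wing (320,204) is aligned with its slot, measuring about 1.55 rad. Next is the right wing at (0.4917, 0.1213) with yaw 87°.

Emit:
send_rows(steps=[[[-0.01,-0.001,0],0.1],[[-0.03,-0.003,0],0.27],[[-0.055,-0.006,0],0.45],[[-0.08,-0.008,0],0.63],[[-0.105,-0.011,0],0.81],[[-0.125,-0.013,0],0.99],[[-0.14,-0.015,0],1.17],[[-0.15,-0.0155,0],1.35]])

```text
clock: 9.4
position: [0.4909, 0.1195, 0.1459]
ee_rot: [0.999, 0.047, -0.0, 0.0]
ft_force: [1.1, 0.8, 0.1]
grip_width: 0.399
```

```bash
python3 -c "
from h import *
plan(.4917,.1213,.062,-3.2)"
```

```text
t 9.4 pos [0.4909 0.1195 0.1459] yaw 5.4 F [1.1 0.8 0.1] w 0.399 j [ 0.59  0.29 -1.04  1.84  0.27  1.17 -0.44] zax [-0.001 -0.001 -1.   ]
shift [ 0.0011 -0.0017  0.0839] spin 0.15
```

Emit:
send_rows(steps=[[[0.001,-0.001,0.005],0.08],[[0.001,-0.0015,0.02],0.15],[[0.001,-0.0015,0.04],0.15],[[0.001,-0.0015,0.06],0.15],[[0.001,-0.0015,0.075],0.15],[[0.001,-0.0015,0.084],0.15],[[0.001,-0.0015,0.084],0.15],[[0.001,-0.0015,0.084],0.15]])

```text
clock: 10.4
position: [0.4925, 0.1223, 0.0628]
ee_rot: [1.0, -0.024, 0.0, -0.0]
ft_force: [-0.8, -0.2, 0.4]
grip_width: 0.402
```

```bash
python3 -c "
from h import *
plan(.4917,.1213,.062,-3.2)
snap('wrist','w6');wings2('w6')"
```

```text
t 10.4 pos [0.4925 0.1223 0.0628] yaw -2.8 F [-0.8 -0.2  0.4] w 0.402 j [ 0.49  0.4  -0.95  1.91  0.38  1.02 -0.68] zax [ 0.001  0.    -1.   ]
shift [-0.0007  0.0011  0.0008] spin 0.007
[320. 259.] [ 305  220   31   79 1752] 1287 ((492.0538024902344, 120.84886932373047), (36.30320358276367, 9.767143249511719), 87.9963150024414)
```

View pics/w6.png

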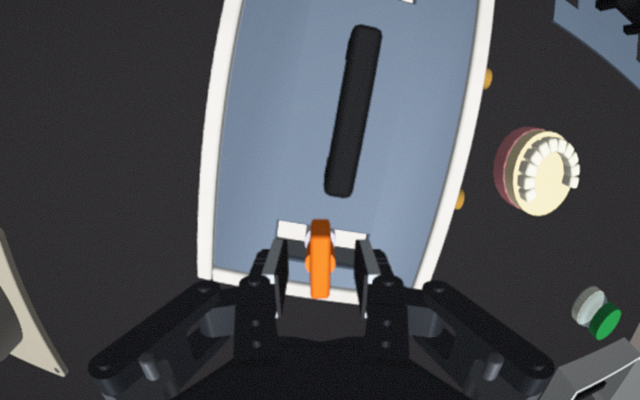

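The right wing (320,259) is centred between the pads, so I close.

Emit:
send_rows(steps=[[[0,0.001,0],0],[[0,0.001,0],0],[[0,0.001,0],0],[[0,0.001,0],0],[[0,0.001,0],-0.1],[[0,0.001,0],-0.25],[[0,0.001,0],-0.42],[[0,0.001,0],-0.59]], hand=0, force=20)

```text
clock: 11.45
position: [0.4921, 0.1211, 0.0628]
ee_rot: [0.963, 0.27, 0.0, 0.0]
ft_force: [-2.4, -1.5, 4.4]
grip_width: 0.156
```

Emit:
send_rows(steps=[[[0,0,0],-0.17],[[0,0,0],-0.34],[[0,0,0],-0.51],[[0,0,0],-0.68],[[0,0,0],-0.8],[[0,0,0],-0.86],[[0,0,0],-0.89],[[0,0,0],-0.89]])

```text
clock: 12.45
position: [0.4926, 0.1211, 0.0627]
ee_rot: [0.755, 0.656, 0.0, 0.0]
ft_force: [-0.4, -1.3, 5.6]
grip_width: 0.158
```

```bash
python3 -c "
from h import *
plan(.4917,.1213,.062,83)
print(manip.get_obs()['torque'])"
```

```text
t 12.45 pos [0.4926 0.1211 0.0627] yaw 81.96 F [-0.4 -1.3  5.6] w 0.158 j [ 0.69  0.57 -1.23  1.91  0.6   1.11  0.65] zax [ 0.001 -0.    -1.   ]
shift [ 0.0001 -0.0009  0.0007] spin -0.0181
[-0.14932542  0.03545254  0.05168378]
```

Emit:
send_rows(steps=[[[0,0,0],0.0],[[0,0,0],0.0],[[0,0,0],0],[[0,0,-0.01],0],[[0,0,-0.03],0],[[0,0,-0.055],0],[[0,0,-0.08],0],[[0,0,-0.095],0]], hand=0.4)

```text
clock: 13.45
position: [0.4926, 0.1215, 0.1595]
ee_rot: [0.755, 0.656, 0.001, 0.001]
ft_force: [-0.4, -0.1, 0.2]
grip_width: 0.401
```

```bash
cat >> h.py <<'E'
def handle(fn):
    p,d,W=wworld(fn);hsv=cv2.cvtColor(p,cv2.COLOR_RGB2HSV)
    dk=(hsv[...,2]<75)&(W[...,2]>.082)&(W[...,2]<.095)&(np.abs(W[...,0]-.508)<.06)&(np.abs(W[...,1]-.194)<.06)
    P=W[dk];print('handle',dk.sum(),cv2.minAreaRect((P[:,:2]*1000).astype(np.float32)),np.median(P[:,2]))
E
python3 -c "
from h import *
plan(.508,.194,.15,-12.5)
snap('wrist','w7');wings2('w7');handle('w7')"
```

```text
t 13.45 pos [0.4926 0.1215 0.1595] yaw 81.99 F [-0.4 -0.1  0.2] w 0.401 j [ 0.81  0.45 -1.37  1.81  0.47  1.26  0.74] zax [ 0.002  0.    -1.   ]
shift [0.0739 0.0052 0.0095] spin 1.6492
[320. 199.] [312 175  17  49 650] 539 ((491.3909912109375, 120.48185729980469), (9.79947566986084, 35.398582458496094), 77.07992553710938)
[486. 211.] [473 189  27  45 846] 402 ((524.0365600585938, 266.2448425292969), (11.073162078857422, 36.04847717285156), 76.68058013916016)
handle 1260 ((507.2577819824219, 193.11573791503906), (69.21239471435547, 11.451358795166016), 77.10022735595703) 0.08803788696898414
```

View pics/w7.png

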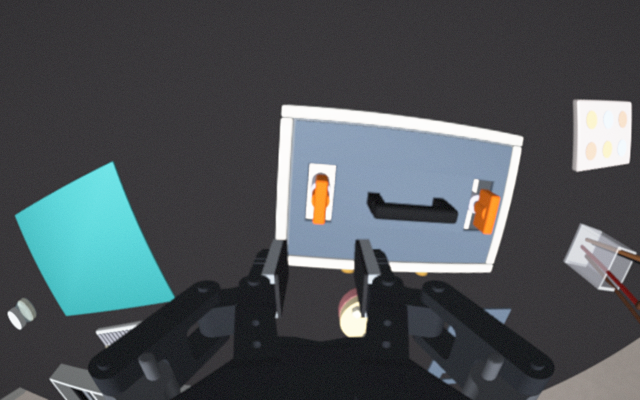

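Both wings, (320,199) and (486,211), are in line with their slots within about 1°. The handle is at (0.5073, 0.1932), yaw 77.1°, so I move above it.

Emit:
send_rows(steps=[[[0.005,0,0],0.1],[[0.015,0.001,0],0.27],[[0.028,0.002,0],0.45],[[0.04,0.003,0],0.63],[[0.052,0.004,0],0.81],[[0.063,0.0045,0],0.99],[[0.07,0.0046,0],1.17],[[0.073,0.0046,0],1.35]])

```text
clock: 14.5
position: [0.5065, 0.1934, 0.1571]
ee_rot: [0.999, 0.038, -0.0, -0.0]
ft_force: [-0.1, -0.6, -0.9]
grip_width: 0.398
```

```bash
python3 -c "
from h import *
plan(.5073,.1932,.063,-12.9)"
```

```text
t 14.5 pos [0.5065 0.1934 0.1571] yaw 4.35 F [-0.1 -0.6 -0.9] w 0.398 j [ 0.41  0.38 -1.02  1.74  0.34  1.22 -0.63] zax [-0.  0. -1.]
shift [0.0008 0.0002 0.0941] spin 0.301
```

Emit:
send_rows(steps=[[[0.001,0,0.005],0.12],[[0.001,0,0.02],0.26],[[0.001,0,0.04],0.3],[[0.001,0,0.06],0.3],[[0.001,0,0.08],0.3],[[0.001,0,0.094],0.3],[[0.001,0,0.094],0.3],[[0.001,0,0.094],0.3]])

```text
clock: 15.5
position: [0.5081, 0.1932, 0.0638]
ee_rot: [0.994, -0.109, 0.0, -0.0]
ft_force: [0.0, 0.0, -0.2]
grip_width: 0.401
```

```bash
python3 -c "
from h import *
plan(.5073,.1932,.063,-12.9)
snap('wrist','w8');handle('w8')"
```

```text
t 15.5 pos [0.5081 0.1932 0.0638] yaw -12.53 F [ 0.   0.  -0.2] w 0.401 j [ 0.3   0.47 -0.9   1.82  0.42  1.05 -0.98] zax [ 0.001  0.    -1.   ]
shift [-0.0008  0.0002  0.0008] spin 0.0064
handle 4101 ((508.41705322265625, 195.13803100585938), (55.53497314453125, 51.29707336425781), 35.379058837890625) 0.08809095368602021
```

View pics/w8.png

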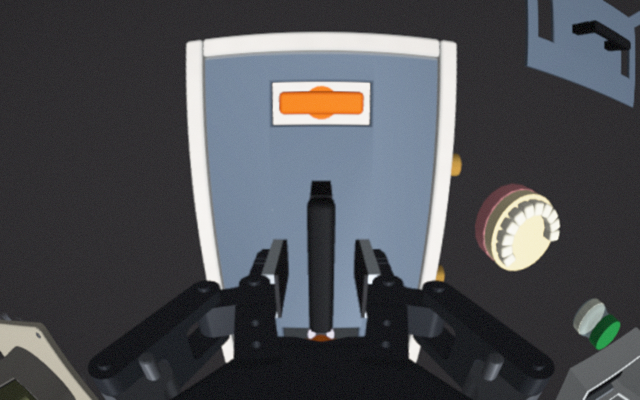

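The handle (320,265) lies between the pads, and the left wing (321,103) sits inside its slot. I'll close, then lift straight up.

Emit:
send_rows(steps=[[[0,0,0],0],[[0,0,0],0],[[0,0,0],0],[[0,0,0],0],[[0,0,0],0],[[0,0,0],0],[[0,0,0],0],[[0,0,0],0]], hand=0, force=70)

```text
clock: 16.55
position: [0.5082, 0.193, 0.064]
ee_rot: [0.994, -0.109, 0.001, -0.0]
ft_force: [-1.1, -1.0, 6.5]
grip_width: 0.122
```

Emit:
send_rows(steps=[[[0,0,-0.003],0],[[0,0,-0.008],0],[[0,0,-0.015],0],[[0,0,-0.023],0],[[0,0,-0.032],0],[[0,0,-0.042],0],[[0,0,-0.053],0],[[0,0,-0.06],0]])

```text
clock: 17.55
position: [0.508, 0.193, 0.1242]
ee_rot: [0.994, -0.109, 0.0, -0.0]
ft_force: [0.3, 0.3, -2.8]
grip_width: 0.125
```

```bash
python3 -c "
from h import *
plan(.547,-.228,.2,8)
snap('wrist','w9')"
```

```text
t 17.55 pos [0.508  0.193  0.1242] yaw -12.55 F [ 0.3  0.3 -2.8] w 0.125 j [ 0.35  0.4  -0.95  1.77  0.35  1.16 -0.93] zax [ 0.001  0.    -1.   ]
shift [ 0.1296  0.4025 -0.0758] spin -0.3586
```

View pics/w9.png

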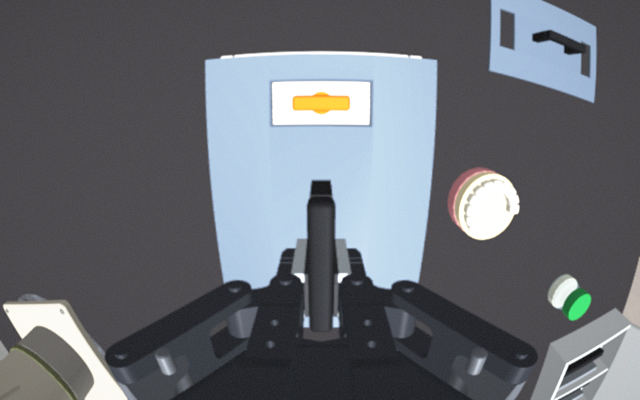

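The cover is lifted level: the white housing and wing show through the slot, and the weight reads 2.9 N. I carry it to the mat.

Emit:
send_rows(steps=[[[0.001,0.003,-0.005],0],[[0.004,0.012,-0.015],-0.01],[[0.01,0.03,-0.03],-0.04],[[0.019,0.058,-0.04],-0.07],[[0.029,0.089,-0.045],-0.1],[[0.039,0.12,-0.045],-0.13],[[0.049,0.152,-0.045],-0.16],[[0.06,0.185,-0.045],-0.19]])

```text
clock: 18.6
position: [0.5261, -0.0025, 0.1688]
ee_rot: [1.0, -0.014, 0.0, 0.0]
ft_force: [0.7, 0.3, -3.8]
grip_width: 0.124
```

```bash
python3 -c "
from h import *
plan(.547,-.228,.17,8)"
```

```text
t 18.6 pos [ 0.5261 -0.0025  0.1688] yaw -1.6 F [ 0.7  0.3 -3.8] w 0.124 j [ 0.75  0.29 -0.95  1.77  0.25  1.22 -0.3 ] zax [ 0. -0. -1.]
shift [ 0.0272  0.2248 -0.0011] spin -0.1675
```

Emit:
send_rows(steps=[[[0.004,0.033,0],-0.03],[[0.008,0.066,0],-0.06],[[0.012,0.099,0],-0.08],[[0.016,0.132,0],-0.11],[[0.02,0.163,0],-0.13],[[0.0235,0.192,0],-0.15],[[0.026,0.213,0],-0.16],[[0.027,0.225,0],-0.168]])

```text
clock: 19.6
position: [0.5461, -0.2283, 0.1684]
ee_rot: [0.998, 0.069, -0.0, 0.0]
ft_force: [0.9, 0.3, -3.2]
grip_width: 0.126
```

Emit:
send_rows(steps=[[[0,0,0.01],0],[[0,0,0.025],0],[[0,0,0.04],0],[[0,0,0.055],0],[[0,0,0.068],0],[[0,0,0.076],0],[[0,0,0.08],0],[[0,0,0.08],0]])

```text
clock: 20.6
position: [0.5467, -0.2264, 0.0883]
ee_rot: [0.998, 0.069, 0.0, 0.0]
ft_force: [0.0, 0.1, -2.9]
grip_width: 0.122
```

```bash
python3 -c "
from h import *
plan(.547,-.228,.021,8)
snap('wrist','w10');p,d=snap('top','t10');plan(.547,-.228,.021,8)
cv2.imwrite('pics/t10c.png',cv2.resize(p[130:310,300:520],None,fx=3,fy=3)[:,:,::-1])"
```

```text
t 20.6 pos [ 0.5467 -0.2264  0.0883] yaw 7.96 F [ 0.   0.1 -2.9] w 0.122 j [ 0.96  0.51 -0.81  1.68  0.4   1.13  0.17] zax [ 0. -0. -1.]
shift [0.0001 0.0016 0.0673] spin -0.0006
t 20.7 pos [ 0.5469 -0.2265  0.0888] yaw 7.96 F [ 0.3  0.4 -2.8] w 0.126 j [ 0.96  0.51 -0.81  1.68  0.4   1.13  0.17] zax [ 0.001 -0.    -1.   ]
shift [-0.0002  0.0015  0.0678] spin -0.0007
```

View pics/w10.png

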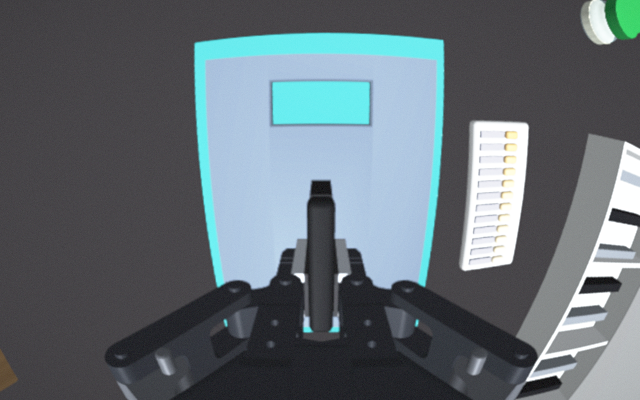

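View pics/t10c.png

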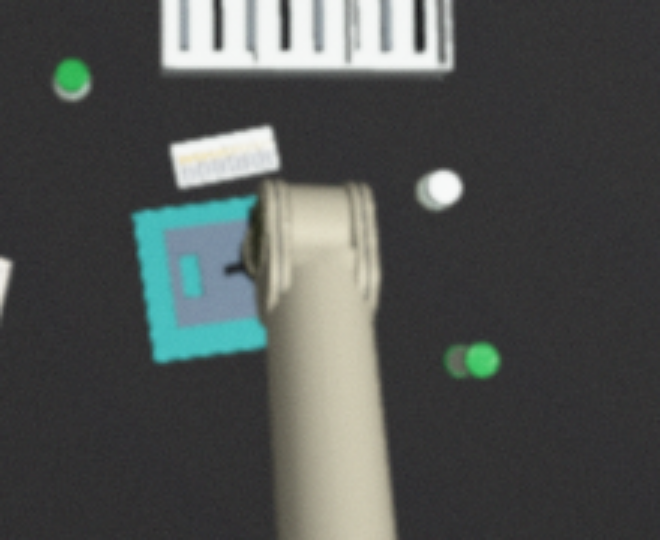

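The cover hangs parallel to the mat, with teal showing evenly on all sides. I lower it slowly; contact should come at TCP z of about 0.022.

Emit:
send_rows(steps=[[[0,0.001,0.006],0],[[0,0.001,0.016],0],[[0,0.001,0.028],0],[[0,0.001,0.04],0],[[0,0.001,0.05],0],[[0,0.001,0.057],0],[[0,0.001,0.061],0],[[0,0.001,0.063],0]])

```text
clock: 21.7
position: [0.5469, -0.2274, 0.0253]
ee_rot: [0.998, 0.069, 0.0, 0.0]
ft_force: [1.1, -0.2, -3.1]
grip_width: 0.123
```

Emit:
send_rows(steps=[[[0,0,0.0005],0],[[0,0,0.001],0],[[0,0,0.0015],0],[[0,0,0.002],0],[[0,0,0.0025],0],[[0,0,0.003],0],[[0,0,0.0035],0],[[0,0,0.0035],0]])

```text
clock: 22.7
position: [0.5468, -0.2274, 0.0221]
ee_rot: [0.998, 0.069, -0.0, 0.0]
ft_force: [-1.9, 0.7, 1.8]
grip_width: 0.124
```

Contact: the vertical force went from −3.1 to +1.8 N. I release and rise.

Emit:
send_rows(steps=[[[0,0,0],0],[[0,0,0],0],[[0,0,0],0],[[0,0,0],0],[[0,0,0],0],[[0,0,-0.003],0],[[0,0,-0.01],0],[[0,0,-0.02],0]], hand=0.45)

```text
clock: 23.7
position: [0.5468, -0.2273, 0.0425]
ee_rot: [0.998, 0.069, 0.0, 0.0]
ft_force: [0.2, -0.1, 0.0]
grip_width: 0.45
```

Emit:
send_rows(steps=[[[0,0,-0.015],0],[[0,0,-0.035],0],[[0,0,-0.06],0],[[0,0,-0.09],0],[[0,0,-0.12],0],[[0,0,-0.15],0],[[0,0,-0.17],0],[[0,0,-0.18],0]])

```text
clock: 24.7
position: [0.547, -0.2274, 0.2233]
ee_rot: [0.998, 0.069, 0.001, 0.0]
ft_force: [0.4, 0.1, 0.3]
grip_width: 0.449
```

```bash
python3 -c "
from h import *
plan(.35,-.2,.25,8)
snap('wrist','w11')
p,d,W=wworld('w11');hsv=cv2.cvtColor(p,cv2.COLOR_RGB2HSV)
bl=(cv2.inRange(hsv,(100,30,60),(125,255,255))>0)&(abs(W[...,0]-.547)<.13)&(abs(W[...,1]+.228)<.16)&(W[...,2]<.03)
n,l,s,c=cv2.connectedComponentsWithStats(bl.astype(np.uint8));k=1+np.argmax(s[1:,4]);P=W[l==k]
print('cover',cv2.minAreaRect((P[:,:2]*1000).astype(np.float32)),np.percentile(P[:,2],[2,50,98]))
A=np.c_[P[:,:2],np.ones(len(P))];print('plane',np.linalg.lstsq(A,P[:,2],rcond=None)[0])
t=(cv2.inRange(hsv,(80,100,60),(100,255,255))>0)&(W[...,2]<.03)
P=W[t];print('mat',cv2.minAreaRect((P[:,:2]*1000).astype(np.float32)))
"
```

```text
t 24.7 pos [ 0.547  -0.2274  0.2233] yaw 7.97 F [0.4 0.1 0.3] w 0.449 j [ 1.    0.39 -0.87  1.53  0.3   1.36  0.24] zax [ 0.001 -0.001 -1.   ]
shift [-0.1913 -0.0544 -0.027 ] spin -0.0006
cover ((546.3388671875, -226.53073120117188), (118.89320373535156, 198.5416259765625), 7.856411457061768) [0.00679594 0.00837058 0.00993815]
plane [0.00026448 0.00023084 0.00829358]
mat ((546.0509033203125, -228.9425811767578), (193.51910400390625, 264.8676452636719), 8.51873779296875)
```

View pics/w11.png

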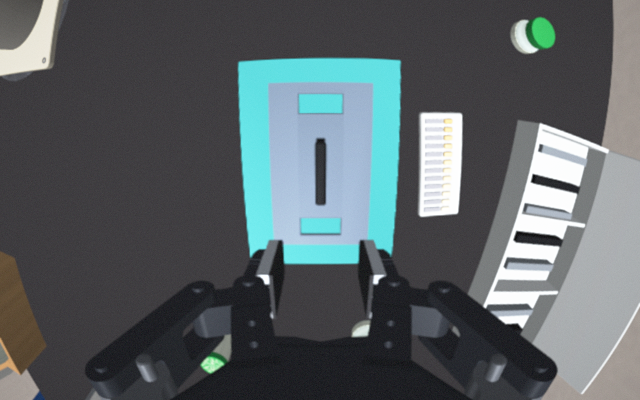

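The cover (320,165) lies flat and centred on the mat. One last check of the screws from the top and scene cameras.

```bash
python3 - <<'E'
from h import *
p,d=snap('top','t12');W=world('top',d)
hsv=cv2.cvtColor(p,cv2.COLOR_RGB2HSV)
org=cv2.inRange(hsv,(5,130,110),(20,255,255))>0
n,l,s,c=cv2.connectedComponentsWithStats(org.astype(np.uint8))
for i in range(1,n):
    t=W[(l==i)&(W[...,2]>.06)&(W[...,2]<.09)]
    if len(t)>5: print(c[i],len(t),cv2.minAreaRect((t[:,:2]*1000).astype(np.float32)))
p0=np.load('/tmp/top0.npz')['p']
a=cv2.resize(p[130:280,150:320],None,fx=4,fy=4,interpolation=cv2.INTER_CUBIC)
cv2.imwrite('pics/t12c.png',a[:,:,::-1])
df=(cv2.absdiff(p,p0).max(-1)>70).astype(np.uint8); n,l,s,c=cv2.connectedComponentsWithStats(df)
print([(c[i].round().tolist(),int(s[i,4])) for i in range(1,n) if s[i,4]>8])
E
```

```text
[247.87878788 223.63636364] 29 ((524.5623779296875, 267.5684814453125), (10.668657302856445, 30.12787628173828), 80.3787612915039)
[288.1  233.35] 19 ((492.5570373535156, 120.82539367675781), (6.8998284339904785, 29.446775436401367), 84.90827941894531)
[([413.0, 257.0], 6346), ([270.0, 230.0], 1228), ([248.0, 221.0], 12), ([247.0, 227.0], 13), ([289.0, 230.0], 10), ([562.0, 313.0], 53), ([530.0, 365.0], 4710), ([548.0, 318.0], 22), ([506.0, 326.0], 26), ([592.0, 347.0], 109), ([412.0, 373.0], 1802), ([324.0, 368.0], 16), ([296.0, 372.0], 9), ([328.0, 379.0], 44), ([338.0, 375.0], 10), ([347.0, 378.0], 45), ([292.0, 389.0], 30)]
```

View pics/t12c.png

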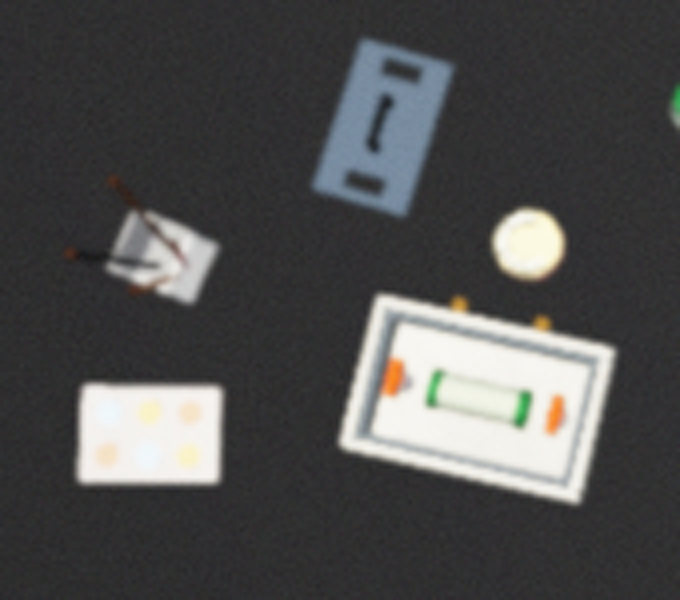

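The box is open. Both wings lie along the housing's x axis and the bystanders haven't moved, so I hand in.

```bash
python3 -c "
from workcell import manip
o=manip.get_obs();print(o['clock'],abs(o['joint_velocities']).max(),o['ft_force']);print(manip.hand_in())"
```

```text
24.8 0.030985306316714412 [-0.09172524 -0.16168685  0.73663416]
the job is handed in; nothing more can be done
None
```

I loosened both wing screws, first the left and then the right. I then lifted the cover by its handle, set it down flat on the teal mat, let go and raised the arm clear. I handed in at 24.8 s; no verdict was reported.

**Cover:** the last wrist view puts it within about 3 mm of the mat's centre and 1° of its direction. It lies level, with its top about 8 mm above the table as expected. The fingers are off it.

**Screws:** before the lift, the wrist camera measured both wings along their slots, at about 1.55–1.57 rad. The final top view also shows both loosened. Its few pixels give 3° and 7° past the end stop, which isn't possible, so I take that as measurement noise.

**Bystanders:** comparing the top view before and after shows no bystander moved, except that the cartridge and the white-capped jar (both beyond the mat) were partly hidden by the arm. The arm stayed clear of both, so I have no sign that either was touched.

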